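Find the blind hole and gauge it

TASK

The aluminium spacer on the yellow rest has a blind hole in one of its two ends, and nobody noted which. Pick it up, try its ends from below against the pin that hangs from the green depth gauge to find the hole, turning the spacer over if need be, and finish while still holding it upright, hole up, over the pin, pushed up until the pin has bottomed in the hole and the sprung plunger is lifted about 6 mm. Never drive the plunger up to its stop, and leave the spare spacer on the grey rest and the other things on the bench alone.

Things in the scene. Friction and masses are not known exactly. Their poses are not given: they have to be found in the camera images.
- spacer_a: one of two look-alike spacers: square aluminium bar 32 x 64 x 32 mm, about 0.16 kg, origin at its centre, y along its 64 mm length. One end (not told which; it differs between the two) has a round blind hole on the axis, 14 mm wide, 24 mm deep, its bottom 8 mm from the origin; the other end is solid. Starts lying level, centred on top of a rest, length within 30 degrees of world y.
- spacer_b: one of two look-alike spacers: square aluminium bar 32 x 64 x 32 mm, about 0.16 kg, origin at its centre, y along its 64 mm length. One end (not told which; it differs between the two) has a round blind hole on the axis, 14 mm wide, 24 mm deep, its bottom 8 mm from the origin; the other end is solid. Starts lying level, centred on top of a rest, length within 30 degrees of world y.
- rest_yellow: yellow jack rest fixed to the bench: round foot 60 mm wide and 8 mm high, then an upright post 25 mm in diameter (narrower than a spacer), flat top 50 mm above the bench; origin under its centre on the bench, z up. It carries the spacer to be gauged (spacer_a or spacer_b).
- rest_grey: grey jack rest fixed to the bench: round foot 60 mm wide and 8 mm high, then an upright post 25 mm in diameter (narrower than a spacer), flat top 50 mm above the bench; origin under its centre on the bench, z up. It carries the spare spacer, which stays there.
- gauge: green depth gauge, fixed; origin on the bench straight below the pin, x from pin to column, z up. Foot 100 x 120 x 18 mm from x = 70 to 170 mm; column 24 mm thick at x = 115, 40 mm at the arm; arm 18 mm wide, 197 to 221 mm up, from column to over the pin, with a dial on top and a steel sleeve 18 mm thick round the pin, its lower end 188 mm up. Nothing stands below the pin.
- probe_tip (a point): lower end of the upright steel pin (8 mm in diameter) that hangs from the gauge's sleeve; at rest 100 mm above the bench, so 88 mm of pin are free below the sleeve. It rises with the plunger.
- plunger (a joint): lift of the sprung pin in m: 0 hanging free, stop at 0.015. It starts to lift at about 4 N and takes 0.35 N more per mm.
- hammer: bystander: hand hammer lying on the far left of the bench; origin under its middle, x axis from handle to head.
- wrench: bystander: steel spanner lying flat, on the right between robot and gauge; origin under its middle, x along its length.
- oil_can: bystander: round can with a blue label, 56 mm wide, 110 mm high, right of the gauge; origin under its centre.
- collar: bystander: brass ring 44 mm wide, 18 mm high, lying beyond the rests; origin under its centre.
- angle_iron: bystander: steel angle 120 x 30 x 30 mm lying beyond the rests on the left; origin under its middle, x along its length.
Things that resemble listed ones, but are neither listed nor needed, are in the scene too. Of the things shaped like the rest_grey, the grey one is meant. What is shaped like the spacer_a but black is not meant.

How it is judged:
On the way:
1. the spacer has been lifted off the yellow rest by the fingers (((horizontal distance between spacer_b and rest_grey below 0.012 m and contact force between the fingers and spacer_a above 2 N and contact force between spacer_a and rest_yellow below 0.1 N and distance of spacer_a from where it was at the start of the episode above 0.03 m) or (horizontal distance between spacer_a and rest_grey below 0.012 m and contact force between the fingers and spacer_b above 2 N and contact force between spacer_b and rest_yellow below 0.1 N and distance of spacer_b from where it was at the start of the episode above 0.03 m))), for 0.1 s.
At the end, for the whole second after the job is handed in: Fingers hold the yellow rest's spacer (over 2 N), still, within 8 degrees of upright, the pin in its hole from above (tip within 14.5 mm of its centre, which only the hole allows), plunger lifted 2 to 11 mm; the spare within 12 mm of the grey rest's centre (((distance between probe_tip and spacer_a below 0.0145 m and angle between the y axis of spacer_a and the z axis of gauge, either way round below 0.14 rad and contact force between the fingers and spacer_a above 2 N and horizontal distance between spacer_a and rest_yellow above 0.06 m and linear speed of spacer_a below 0.02 m/s and horizontal distance between spacer_b and rest_grey below 0.012 m and height (world z) of spacer_b above 0.062 m and contact force between the fingers and spacer_b below 0.1 N) or (distance between probe_tip and spacer_b below 0.0145 m and angle between the y axis of spacer_b and the z axis of gauge, either way round below 0.14 rad and contact force between the fingers and spacer_b above 2 N and horizontal distance between spacer_b and rest_yellow above 0.06 m and linear speed of spacer_b below 0.02 m/s and horizontal distance between spacer_a and rest_grey below 0.012 m and height (world z) of spacer_a above 0.062 m and contact force between the fingers and spacer_a below 0.1 N)) and value of joint plunger between 0.002 and 0.011 m); the arm keeps its last pose, push and grip.
It fails at once if the plunger is driven up to its stop (lifted over 14 mm) (value of joint plunger above 0.014 m).
It fails at once if a bystander is moved by more than 30 mm (distance of any of hammer, wrench, oil_can, collar, angle_iron from where it was at the start of the episode above 0.03 m).
It fails at once if the spare spacer is knocked off the grey rest (horizontal distance between each of spacer_a, spacer_b and rest_grey above 0.02 m).
It also fails if it takes over 72 s, if anything falls off the work surface, if the arm or the gripper's body presses on something with over 40 N, if the wrist force passes 120 N, or if a joint passes its speed limit or range.

ROBOT

A 6-joint arm with a two-finger parallel gripper is mounted at the origin on the work surface. World frame = base frame: x ahead of the robot, y to its left, z up, the work surface at z = 0. Lengths are in m, angles in rad, forces in N, time in s.
With the tool pointing down it reaches from about 0.3 to 0.875 m from the base axis. Payload 6.4 kg.
Tool frame: the origin (TCP) lies on the front face of the gripper's body, between the roots of the fingers; the fingertips stand 73 mm ahead of it and the grasp point (between the pads) lies ctrl.pinch_z ahead of it (ctrl.pinch_z is the distance from the TCP to the grasp point, in m); z points along the fingers, x is the direction in which the jaws open and shut, and the axes are right-handed (so a half turn about z gives the same grasp; the last joint's range is limited). The gripper opens to 85 mm and grips with 20 to 120 N. Pads are 22 mm wide; open, the fingers measure 114 mm over their backs; the gripper's body (76 mm by 85 mm) begins 54 mm behind the grasp point. The pads swing forward as they close: fully open they stand 13 mm farther back than shut.
Start: joints at [1.123, 0.181, 1.607, -0, 1.354, -0.206], TCP at [0.138, 0.558, 0.304] pointing down, gripper open.
Joint ranges: [-2.99, 2.99], [-0.89, 2.07], [0.3, 2.58], [-1.14, 4.28], [0, 2.63], [-3.12, 3.12]. Speed limits (rad/s): [2.57, 2.57, 3.01, 3.14, 3.14, 3.14].

INTERFACE

Orientations are given as a unit quaternion [w, x, y, z].
In Python, from bench import ctrl gives the robot as it stands.
- The arm moves only by the tool move_arm, never from a script. Its argument "rows" is text: rows parted by semicolons, each of 7 numbers parted by spaces: the shift along the tool's x, y, z in cm, then the turn, a rotation vector about the tool's x, y, z in degrees, then the opening, from 0 (shut) to 1 (fully open). In form: x y z rx ry rz grip; .... A call has 1 to 20 rows; each row shifts and turns the commanded pose from where the row before left it, along the tool's axes as they then stand; what a row does not reach is not made up. A row lasts 1/10 s, in which the tool goes at most 50 mm and 8.59 degrees, less where a joint would pass 70% of its speed; a pose out of reach is approached as far as the arm can. A call with a gripper value outside its range is refused whole. The fingers move at their own pace and stop on an object; the grip force is fixed at half the most. Time passes only in rows, so rows that do not move let the fingers close. It gives the time, the measured TCP pose, the force and the opening at its end, in the units of the state.
- ctrl.get_obs(): the state, without advancing time (a new reading comes with each control period).
- ctrl.camera(name): name is "scene" or "side" or "wrist"; returns a dict with "color" (480x640x3 uint8, blue, green, red), "fx", "fy", "cx", "cy" (pixels), "rvec" (rotation vector, rad) and "tvec" (3), from world to camera coordinates, as OpenCV has them. Camera axes: x right, y down, z forward; pixel columns grow to the right and rows downward; lengths in m; the calibration is good to about 2 mm. A picture is of the moment at which its call begins. There is no depth.
- ctrl.hand_in(): hands the job in, once; it reports no verdict.
Trained networks look in the newest picture that a camera, given by its name, has taken for a name from the list of things; names that differ only in an ending like _2 or _b are one class to them, and where a whole thing is asked for, a point or a joint stands for the part that bears it (a point fixed in the world has none). Each returns a list of dicts, best first, with "confidence" (0 to 1); they miss things now and then, are a little off and sometimes report something else, mostly with a low value. They report only what shows in the picture. A call takes as long as a camera call. They do not tell look-alikes from the thing itself.
- ctrl.look_for(camera, query): "bbox" ([left, top, right, bottom] in pixels, round what is visible of it).
- ctrl.trace(camera, query): "region" (480x640 bool, what is visible of it) and "bbox" ([left, top, right, bottom] in pixels, round what is visible of it).
The state is a dict: "time_s": time; "q": joint angles; "dq": joint speeds; "joint_efforts": joint torques, N m; "eef_pos": TCP position; "eef_rot": TCP orientation; "wrist_force": force on the tool from outside, world axes, zero at the start; "torque": the same for the moment, N m; "opening": opening from 0.0 (shut) to 1.0 (fully open).
Only numpy, scipy, OpenCV 4.12 (cv2) and the standard library are available. Lean on these libraries where they do the work, as an engineer would, in place of code of your own. Each camera call takes 0.05 s, during which the arm holds its last target.

## Working session

There is one attempt and no reset: what is moved stays moved. The work goes in short steps, Python scripts to look and compute and a tool call to move; the robot and the scene stay as the last step left them, time stands still between calls to the robot, and variables do not carry over. Pictures are saved under pics/ and viewed, and the job is handed in when it is done.

Besides the shell and the picture viewer there is one more tool, called after "Call:" by a JSON object that holds its "method" and its "body", one argument or row to a line. move_arm: Moves the arm, as the interface text tells. Its arguments: {"type":"object","properties":{"rows":{"type":"string"}},"required":["rows"]}

```bash
ls; mkdir -p pics
python3 - <<'E'
from bench import ctrl
import cv2
print(ctrl.pinch_z, ctrl.get_obs())
for n in ["scene","side","wrist"]:
    c=ctrl.camera(n); cv2.imwrite(f"pics/{n}0.png",c["color"]); print(n,c["fx"],c["cx"],c["cy"],c["rvec"],c["tvec"])
    for q in ["spacer_a","rest_yellow","rest_grey","gauge","probe_tip"]:
        print(q,[(d["confidence"],d["bbox"]) for d in ctrl.look_for(n,q)])
E
```

```text
pics
0.0539 {'time_s': 0.0, 'q': array([ 1.12265698e+00,  1.81524393e-01,  1.60801423e+00,  3.95723233e-05,
        1.35376931e+00, -2.06271912e-01]), 'dq': array([ 5.55416012e-04, -1.77500221e-03,  1.22250691e-03, -4.78937859e-04,
       -4.62218800e-05,  1.60404753e-03]), 'joint_efforts': array([ 4.35109423e-04, -4.44862425e+01, -3.51343846e+01, -3.02012086e-04,
        9.11178708e-03,  1.30188434e-05]), 'eef_pos': array([0.13749331, 0.5578859 , 0.30299038]), 'eef_rot': array([ 3.62033273e-04,  7.87249490e-01,  6.16634012e-01, -7.77724463e-04]), 'wrist_force': array([-0.8179718 , -0.05621334,  0.28349599]), 'torque': array([ 0.01689421, -0.00668712,  0.00042798]), 'opening': 1.0001422414037227}
scene 524.5566398132701 312.49347392659973 239.5390096398973 [ 2.03261191  0.89692966 -0.4507623 ] [-0.33600632 -0.14055816  1.5246196 ]
spacer_a [(0.94, [321.8, 224.9, 348.6, 246.0]), (0.67, [342.5, 201.0, 367.6, 218.5]), (0.6, [377.5, 189.6, 405.9, 208.1])]
rest_yellow [(0.65, [383.4, 209.9, 402.2, 228.7])]
rest_grey [(0.84, [322.5, 241.6, 343.4, 262.6]), (0.75, [282.6, 229.0, 304.1, 248.6
[... 236 characters left out ...]
[-0.49732463  0.14088096  0.92337392]
spacer_a [(0.82, [285.7, 216.1, 305.6, 242.9]), (0.79, [232.4, 209.8, 259.1, 228.5]), (0.5, [266.7, 176.5, 283.2, 200.3])]
rest_yellow [(0.73, [265.7, 198.9, 283.8, 213.5])]
rest_grey [(0.87, [287.9, 240.6, 308.1, 259.4]), (0.82, [250.9, 246.7, 275.3, 275.3]), (0.68, [286.7, 256.6, 310.1, 284.7])]
gauge [(0.71, [285.8, 246.2, 308.1, 258.5])]
probe_tip [(0.58, [370.3, 233.9, 383.0, 304.0])]
wrist 338.53271928814047 321.84675233390107 233.64342025085065 [-2.26253888 -1.77269784 -0.28936245] [-0.57635022 -0.04077685  0.37855949]
spacer_a [(0.64, [126.0, 432.4, 151.3, 454.7])]
rest_yellow []
rest_grey [(0.66, [1.2, 434.8, 13.6, 452.3])]
gauge []
probe_tip []
```

View pics/scene0.png

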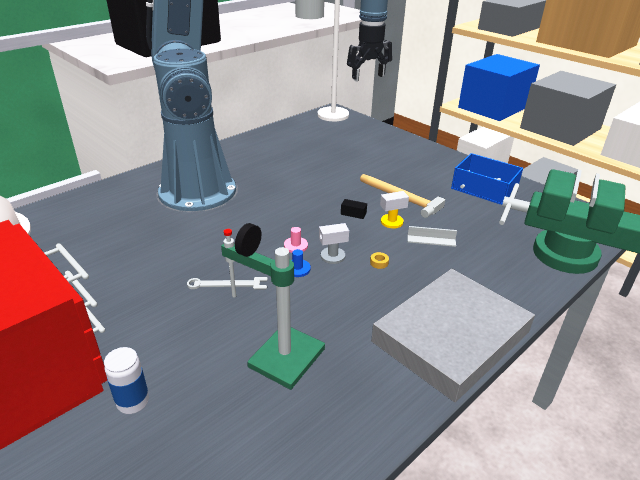

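View pics/side0.png

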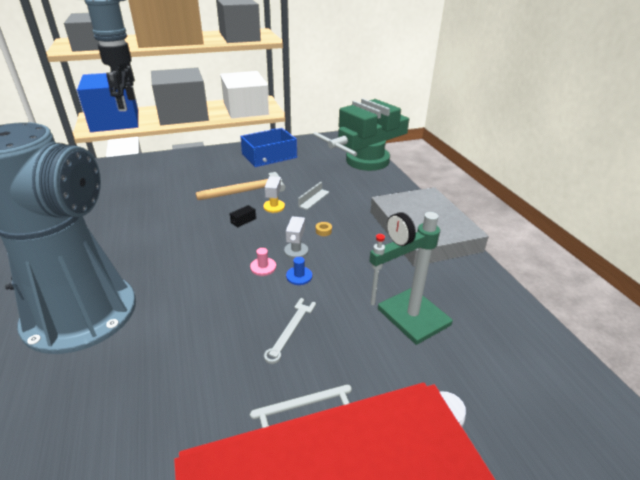

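View pics/wrist0.png

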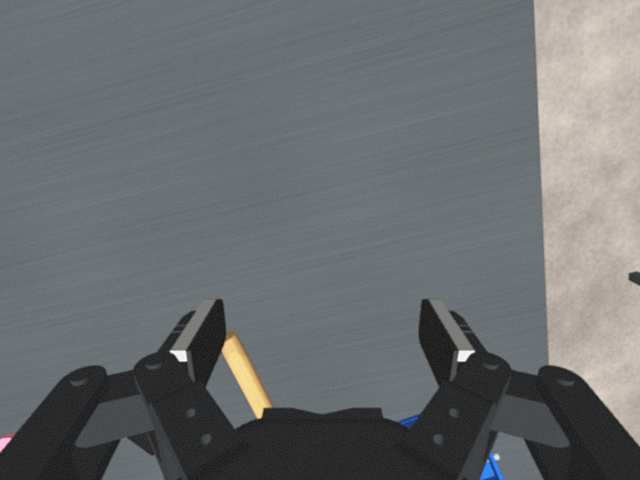

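```bash
cat > h.py <<'E'
import numpy as np, cv2
from bench import ctrl
def cam(n,save=None):
    c=ctrl.camera(n)
    if save: cv2.imwrite(f"pics/{save}.png",c["color"])
    R=cv2.Rodrigues(np.array(c["rvec"]))[0]; t=np.array(c["tvec"]).ravel()
    K=np.array([[c["fx"],0,c["cx"]],[0,c["fy"],c["cy"]],[0,0,1]])
    return dict(img=c["color"],R=R,t=t,K=K,pos=-R.T@t)
def proj(c,X):
    X=np.atleast_2d(X); p=(c["R"]@X.T).T+c["t"]; p=p@c["K"].T; return p[:,:2]/p[:,2:]
def onplane(c,uv,z):
    d=c["R"].T@np.linalg.inv(c["K"])@np.array([uv[0],uv[1],1.]); return c["pos"]+d*(z-c["pos"][2])/d[2]
def tri(c1,u1,c2,u2):
    A=[];b=[]
    for c,u in((c1,u1),(c2,u2)):
        d=c["R"].T@np.linalg.inv(c["K"])@np.array([u[0],u[1],1.]);d/=np.linalg.norm(d)
        M=np.eye(3)-np.outer(d,d);A.append(M);b.append(M@c["pos"])
    x=np.linalg.solve(A[0]+A[1],b[0]+b[1])
    return x,[np.linalg.norm(M@x-bb) for M,bb in zip(A,b)]
def crop(c,x0,y0,x1,y1,s,name):
    cv2.imwrite(f"pics/{name}.png",cv2.resize(c["img"][y0:y1,x0:x1],None,fx=s,fy=s,interpolation=cv2.INTER_CUBIC))
E
python3 - <<'E'
from h import *
s=cam("scene");d=cam("side")
print(s["pos"],d["pos"])
crop(s,300,170,440,270,5,"s_sp");crop(s,200,215,330,395,3,"s_g")
crop(d,220,160,340,290,4,"d_sp");crop(d,350,200,460,345,4,"d_g")
for c,n in((s,"scene"),(d,"side")):
  for q in ["spacer_a","rest_yellow","rest_grey"]:
    for r in ctrl.trace(n,q):
        m=r["region"];ys,xs=np.nonzero(m);u=(xs.mean(),ys.mean())
        print(n,q,r["confidence"],np.round(u,1),np.round(onplane(c,u,0.066 if q=="spacer_a" else 0.03),3))
E
```

```text
[ 1.19723791 -0.65916055  0.76762656] [ 0.26198535 -0.78381321  0.66090782]
scene spacer_a 0.98 [394.3 200.7] [0.484 0.299 0.066]
scene spacer_a 0.92 [333.7 233.7] [0.487 0.075 0.066]
scene spacer_a 0.77 [353.5 208.4] [0.44  0.192 0.066]
scene rest_yellow 0.54 [391.2 219.4] [0.504 0.269 0.03 ]
scene rest_grey 0.92 [295.2 240.4] [0.409 0.022 0.03 ]
scene rest_grey 0.77 [299.8 263.7] [ 0.485 -0.031  0.03 ]
scene rest_grey 0.76 [333.1 254.1] [0.51  0.052 0.03 ]
scene rest_grey 0.42 [230.6 263.8] [ 0.38  -0.149  0.03 ]
side spacer_a 0.91 [294.9 230.2] [0.487 0.068 0.066]
side spacer_a 0.77 [242.6 215.6] [0.379 0.171 0.066]
side spacer_a 0.53 [272.2 187. ] [0.484 0.295 0.066]
side rest_yellow 0.54 [274.1 204.9] [0.479 0.258 0.03 ]
side rest_grey 0.93 [298.9 272.4] [ 0.464 -0.045  0.03 ]
```

View pics/s_sp.png

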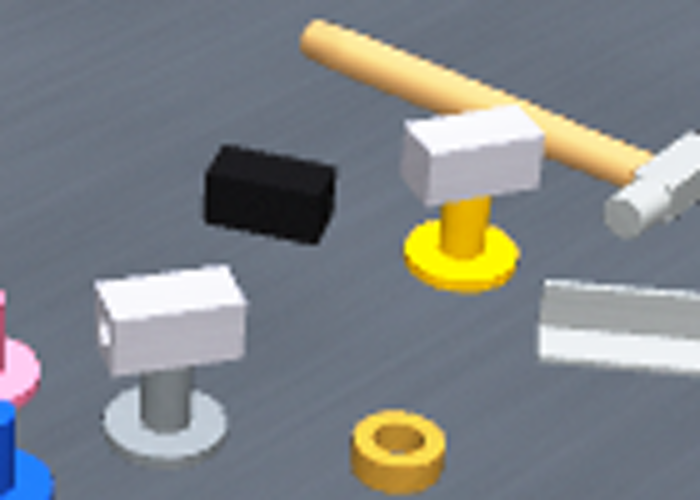

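View pics/d_sp.png

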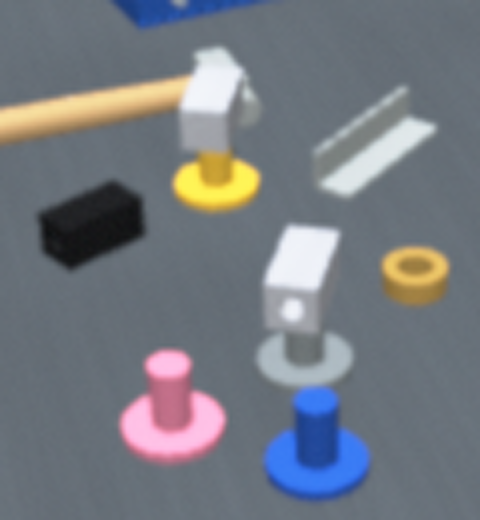

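View pics/s_g.png

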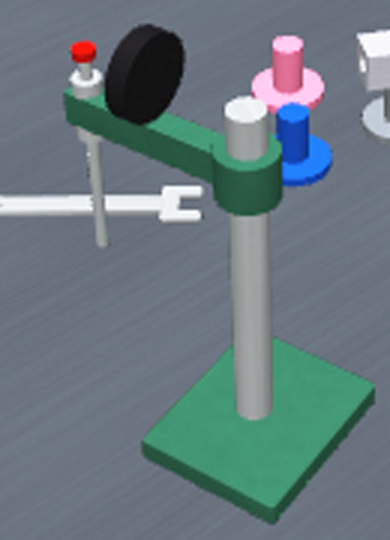

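View pics/d_g.png

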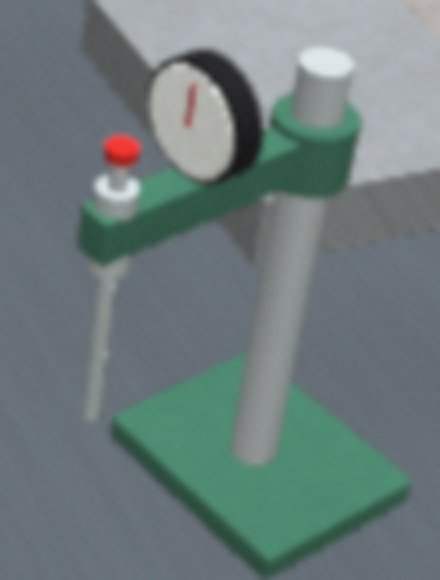

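```bash
cat > fit.py <<'E'
from h import *
from scipy.optimize import minimize
def boxmask(c,x,y,yaw,z=0.066):
    P=np.array([[a,b,e] for a in(-.016,.016) for b in(-.032,.032) for e in(-.016,.016)])
    R=np.array([[np.cos(yaw),-np.sin(yaw),0],[np.sin(yaw),np.cos(yaw),0],[0,0,1]])
    u=proj(c,P@R.T+[x,y,z])
    m=np.zeros((480,640),np.uint8); h=cv2.convexHull((u*16).astype(np.int32)); cv2.fillConvexPoly(m,h,1,shift=4); return m.astype(bool)
E
python3 - <<'E'
from fit import *
s=cam("scene");ms=[r["region"] for r in ctrl.trace("scene","spacer_a")]
d=cam("side");md=[r["region"] for r in ctrl.trace("side","spacer_a")]
def pick(ms,u): return min(ms,key=lambda m:abs(np.nonzero(m)[1].mean()-u))
for name,us,ud,x0 in(("yellow",394,272,(.484,.297)),("grey",334,295,(.487,.072))):
    a=pick(ms,us);b=pick(md,ud)
    for lab,pairs in(("both",[(s,a),(d,b)]),("scene",[(s,a)]),("side",[(d,b)])):
        def cost(p): return -sum((boxmask(c,p[0]/100,p[1]/100,p[2]/10)&m).sum()/(boxmask(c,p[0]/100,p[1]/100,p[2]/10)|m).sum() for c,m in pairs)
        best=min((minimize(cost,[x0[0]*100,x0[1]*100,y0*10],method="Nelder-Mead",options=dict(initial_simplex=np.array([x0[0]*100,x0[1]*100,y0*10])+np.array([[0,0,0],[1,0,0],[0,1,0],[0,0,2]]))) for y0 in(-.4,-.2,0,.2,.4)),key=lambda r:r.fun)
        print(name,lab,np.round(best.x*[10,10,1],1),np.degrees(best.x[2]/10),best.fun)
# gauge
print("tip",tri(s,(234.3,296.7),d,(373,304.5)))
print("sleeve",tri(s,(200+89/3,215+137/3),d,(350+107/4,200+267/4)))
print("col",onplane(s,(200+253/3,215+412/3),.018),onplane(d,(350+256/4,200+457/4),.018))
print("tip at .1",onplane(s,(234.3,296.7),.1),onplane(d,(373,304.5),.1))
print("sl at .188",onplane(s,(200+89/3,215+137/3),.188),onplane(d,(350+107/4,200+267/4),.188))
E
```

```text
yellow both [485.  295.1  -4.3] -24.85947975309268 -1.7937668945778342
yellow scene [484.2 297.4  -2.1] -12.155279479801168 -0.8837209302325582
yellow side [484.8 295.1  -4.4] -25.19063215945498 -0.954954954954955
grey both [489.4  72.7  -4.9] -28.07121621040841 -1.8214486589772632
grey scene [488.   72.7  -5.7] -32.711499243338345 -0.9185441941074524
grey side [488.3  70.3  -4.7] -26.84453907210031 -0.9423963133640553
tip (array([ 0.54653596, -0.25257813,  0.09908507]), [np.float64(0.0015279451267582837), np.float64(0.0015279451267583527)])
sleeve (array([ 0.54566897, -0.25337745,  0.18704937]), [np.float64(0.00021540560668761608), np.float64(0.00021540560668769493)])
col [ 0.65922433 -0.22418104  0.018     ] [ 0.65600414 -0.22957539  0.018     ]
tip at .1 [ 0.54623201 -0.25139068  0.1       ] [ 0.54584585 -0.25550429  0.1       ]
sl at .188 [ 0.546533   -0.25378671  0.188     ] [ 0.54504845 -0.25475857  0.188     ]
```

```bash
cat > kin.py <<'E'
import numpy as np
from scipy.spatial.transform import Rotation as Ro
def Rz(a): return Ro.from_euler('z',a).as_matrix()
def Ry(a): return Ro.from_euler('y',a).as_matrix()
def wrist(Rt,j1,p):
    # p=q2+q3 ; returns j4,j5,j6 with j5>=0
    M=(Rz(j1)@Ry(p)).T@Rt
    j5=np.arccos(np.clip(M[2,2],-1,1)); j4=np.arctan2(M[1,2],M[0,2])
    j6=Ro.from_matrix((Rz(j4)@Ry(j5)).T@M).as_euler('zyx')[0]-np.pi
    w=lambda a:(a+np.pi)%(2*np.pi)-np.pi
    j4=w(j4); 
    if j4<-1.14: j4+=2*np.pi
    return j4,j5,w(j6)
def Rtool(phi,up): # horizontal tool, z along phi, tool y = up*zhat
    z=np.array([np.cos(phi),np.sin(phi),0]); y=np.array([0,0,up]); x=np.cross(y,z); return np.stack([x,y,z],1)
E
python3 - <<'E'
from kin import *
from h import ctrl
o=ctrl.get_obs();q=o["q"];w=o["eef_rot"];print(wrist(Ro.from_quat([w[1],w[2],w[3],w[0]]).as_matrix(),q[0],q[1]+q[2]))
for ph in(-110,-90,-60,-25,0,30,60,90,110):
  t=np.array([.546,-.253])-.2*np.array([np.cos(np.radians(ph)),np.sin(np.radians(ph))]); j1=np.arctan2(t[1],t[0])
  for up in(1,-1):
    print(ph,up,round(np.hypot(*t),2),[np.round(np.degrees(wrist(Rtool(np.radians(ph),up),j1,np.radians(p)))).tolist() for p in(105,120,140)])
E
```

```text
(np.float64(-4.640355991458733e-06), np.float64(1.3538232801868286), np.float64(-0.2062680755631776))
-110 1 0.62 [[274.0, 103.0, 15.0], [277.0, 102.0, 31.0], [281.0, 99.0, 51.0]]
-110 -1 0.62 [[274.0, 103.0, -165.0], [277.0, 102.0, -149.0], [281.0, 99.0, -129.0]]
-90 1 0.55 [[269.0, 85.0, 15.0], [267.0, 85.0, 30.0], [266.0, 86.0, 50.0]]
-90 -1 0.55 [[269.0, 85.0, -165.0], [267.0, 85.0, -150.0], [266.0, 86.0, -130.0]]
-60 1 0.45 [[258.0, 51.0, 19.0], [247.0, 56.0, 37.0], [237.0, 66.0, 57.0]]
-60 -1 0.45 [[258.0, 51.0, -161.0], [247.0, 56.0, -143.0], [237.0, 66.0, -123.0]]
-25 1 0.4 [[181.0, 15.0, 89.0], [180.0, 30.0, 90.0], [180.0, 50.0, 90.0]]
-25 -1 0.4 [[181.0, 15.0, -91.0], [180.0, 30.0, -90.0], [180.0, 50.0, -90.0]]
0 1 0.43 [[109.0, 39.0, 156.0], [124.0, 46.0, 136.0], [136.0, 59.0, 116.0]]
0 -1 0.43 [[109.0, 39.0, -24.0], [124.0, 46.0, -44.0], [136.0, 59.0, -64.0]]
30 1 0.51 [[94.0, 74.0, 164.0], [98.0, 76.0, 149.0], [103.0, 79.0, 129.0]]
30 -1 0.51 [[94.0, 74.0, -16.0], [98.0, 76.0, -31.0], [103.0, 79.0, -51.0]]
60 1 0.62 [[86.0, 103.0, 165.0], [83.0, 102.0, 149.0], [79.0, 99.0, 129.0]]
60 -1 0.62 [[86.0, 103.0, -15.0], [83.0, 102.0, -31.0], [79.0, 99.0, -51.0]]
90 1 0.71 [[78.0, 128.0, 161.0], [67.0, 124.0, 143.0], [58.0, 114.0, 123.0]]
90 -1 0.71 [[78.0, 128.0, -19.0], [67.0, 124.0, -37.0], [58.0, 114.0, -57.0]]
110 1 0.76 [[69.0, 143.0, 155.0], [54.0, 136.0, 134.0], [42.0, 122.0, 115.0]]
110 -1 0.76 [[69.0, 143.0, -25.0], [54.0, 136.0, -46.0], [42.0, 122.0, -65.0]]
```

```bash
cat > plan.py <<'E'
from kin import *
from h import *
def cur():
    o=ctrl.get_obs();w=o["eef_rot"];return np.array(o["eef_pos"]),Ro.from_quat([w[1],w[2],w[3],w[0]]).as_matrix()
def plan(p1,R1,grip,p0=None,R0=None,n=None,vmax=4.0,wmax=8.0,pr=True):
    if p0 is None: p0,R0=cur()
    rv=Ro.from_matrix(R0.T@R1).as_rotvec(degrees=True);dp=np.array(p1)-p0
    n=n or max(1,int(np.ceil(max(np.linalg.norm(dp)*100/vmax,np.linalg.norm(rv)/wmax))))
    rows=[];R=R0
    for k in range(n):
        Rm=R
        s=R.T@dp*100/n
        rows.append(" ".join(f"{v:.2f}" for v in [*s,*(rv/n),grip])); R=R@Ro.from_rotvec(rv/n,degrees=True).as_matrix()
    if pr: print(n,"rows:\n"+"; ".join(rows))
    return rows
def Rdown(yaw): # tool down, x at yaw(deg)
    a=np.radians(yaw);x=np.array([np.cos(a),np.sin(a),0]);z=np.array([0,0,-1.]);return np.stack([x,np.cross(z,x),z],1)
E
python3 -c "
from plan import *
plan([.485,.295,.27],Rdown(-20),1)"
```

```text
13 rows:
-1.33 3.08 0.26 0.00 0.00 7.40 1.00; -0.92 3.22 0.26 0.00 0.00 7.40 1.00; -0.50 3.32 0.26 0.00 0.00 7.40 1.00; -0.07 3.35 0.26 0.00 0.00 7.40 1.00; 0.37 3.33 0.26 0.00 0.00 7.40 1.00; 0.79 3.26 0.26 0.00 0.00 7.40 1.00; 1.21 3.13 0.26 0.00 0.00 7.40 1.00; 1.60 2.95 0.26 0.00 0.00 7.40 1.00; 1.96 2.72 0.26 0.00 0.00 7.40 1.00; 2.30 2.44 0.26 0.00 0.00 7.40 1.00; 2.59 2.13 0.26 0.00 0.00 7.40 1.00; 2.84 1.77 0.26 0.00 0.00 7.40 1.00; 3.05 1.39 0.26 0.00 0.00 7.40 1.00
```

Call:
{"method": "move_arm", "body": {
  "rows": "-1.33 3.08 0.26 0 0 7.4 1; -0.92 3.22 0.26 0 0 7.4 1; -0.5 3.32 0.26 0 0 7.4 1; -0.07 3.35 0.26 0 0 7.4 1; 0.37 3.33 0.26 0 0 7.4 1; 0.79 3.26 0.26 0 0 7.4 1; 1.21 3.13 0.26 0 0 7.4 1; 1.6 2.95 0.26 0 0 7.4 1; 1.96 2.72 0.26 0 0 7.4 1; 2.3 2.44 0.26 0 0 7.4 1; 2.59 2.13 0.26 0 0 7.4 1; 2.84 1.77 0.26 0 0 7.4 1; 3.05 1.39 0.26 0 0 7.4 1; 0 0 0 0 0 0 1"
}}

```text
time_s: 2.9
eef_pos: [0.4877, 0.2922, 0.2698]
eef_rot: [0.0, 0.984, -0.177, 0.001]
wrist_force: [-0.6, -0.4, 0.4]
opening: 0.999
```

Run:
```python
from fit import *
from plan import cur
print(cur(),ctrl.get_obs()["q"])
c=cam("wrist","w1")
print([(r["confidence"],r["bbox"]) for r in ctrl.look_for("wrist","spacer_a")])
```

```text
(array([0.48765256, 0.29224181, 0.26980884]), array([[ 9.36987001e-01, -3.49362800e-01,  9.97290871e-04],
       [-3.49362052e-01, -9.36987424e-01, -8.50761362e-04],
       [ 1.23167338e-03,  4.48736752e-04, -9.99999141e-01]])) [ 3.31673722e-01  1.98584323e-01  1.65757989e+00 -1.17695694e-03
  1.28476272e+00  6.88896151e-01]
[(0.88, [212.6, 239.3, 281.3, 315.8]), (0.81, [379.8, 376.4, 421.1, 431.4]), (0.66, [300.9, 181.9, 341.7, 264.5]), (0.36, [365.9, 352.2, 415.5, 396.5])]
```

View pics/w1.png

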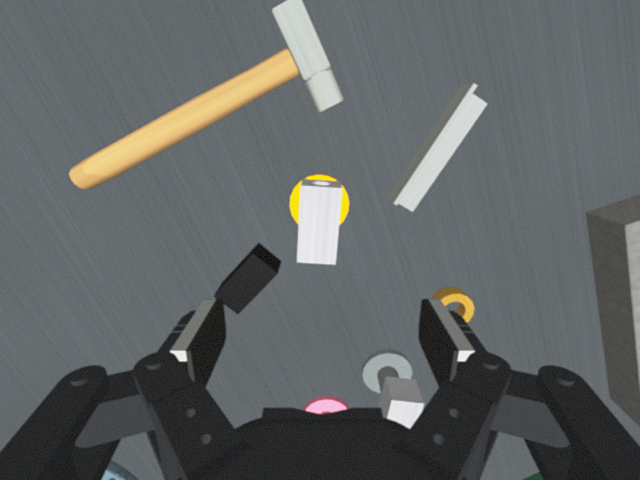

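The wrist picture shows the spacer at (319,223) on the yellow foot, with a hole-like ellipse in its far (+y) end at (321,183). The side view shows a plain near end, so the two agree. I'll refine the pose from this picture.

Run:
```python
from fit import *
from plan import *
c=cam("wrist");ms=ctrl.trace("wrist","spacer_a")
crop(c,260,150,380,290,4,"w1c")
m=min((r["region"] for r in ms),key=lambda m:abs(np.nonzero(m)[1].mean()-319)+abs(np.nonzero(m)[0].mean()-223))
def cost(p): b=boxmask(c,p[0]/100,p[1]/100,p[2]/10); return -(b&m).sum()/(b|m).sum()
for y0 in(-.45,-.35,-.2):
    z=np.array([48.5,29.5,y0*10]);r=minimize(cost,z,method="Nelder-Mead",options=dict(initial_simplex=z+np.array([[0,0,0],[.7,0,0],[0,.7,0],[0,0,1.5]])))
    print(np.round(r.x,2),np.degrees(r.x[2]/10),r.fun)
```

```text
[48.62 29.59 -4.17] -23.908098952347473 -0.9731735159817352
[48.61 29.59 -4.18] -23.977545119225805 -0.9731658578361404
[48.62 29.59 -4.22] -24.15727842698821 -0.9728958630527818
```

View pics/w1c.png

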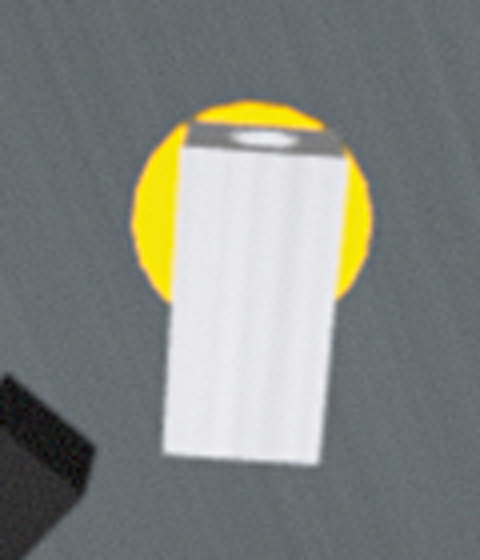

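```bash
python3 -c "
from plan import *
plan([.486,.2955,.118],Rdown(-24),1,n=6)"
```

```text
6 rows:
0.03 -0.01 2.53 0.00 0.01 0.67 1.00; 0.03 -0.01 2.53 0.00 0.01 0.67 1.00; 0.03 -0.01 2.53 0.00 0.01 0.67 1.00; 0.03 -0.01 2.53 0.00 0.01 0.67 1.00; 0.03 -0.02 2.53 0.00 0.01 0.67 1.00; 0.03 -0.02 2.53 0.00 0.01 0.67 1.00
```

Call:
{"method": "move_arm", "body": {
  "rows": "0.03 -0.01 2.53 0 0 0.67 1; 0.03 -0.01 2.53 0 0 0.67 1; 0.03 -0.01 2.53 0 0 0.67 1; 0.03 -0.01 2.53 0 0 0.67 1; 0.03 -0.02 2.53 0 0 0.67 1; 0.03 -0.02 2.53 0 0 0.67 1; 0 0 0 0 0 0 1; 0 0 0 0 0 0 1"
}}

```text
time_s: 3.9
eef_pos: [0.4861, 0.2956, 0.1186]
eef_rot: [0.0, 0.978, -0.208, -0.0]
wrist_force: [-0.0, 0.7, 0.3]
opening: 1.0
```

```bash
python3 -c "
from plan import *
print(cur(),ctrl.get_obs()['wrist_force'])
cam('wrist','w2');c=cam('side');crop(c,180,100,380,250,4,'d2')"
```

```text
(array([0.48614629, 0.29558147, 0.11859045]), array([[ 9.13873278e-01, -4.05998933e-01, -7.06301912e-04],
       [-4.05999116e-01, -9.13873460e-01, -1.32702160e-04],
       [-5.91593636e-04,  4.08030910e-04, -9.99999742e-01]])) [-0.01537203  0.74112667  0.34198433]
```

View pics/w2.png

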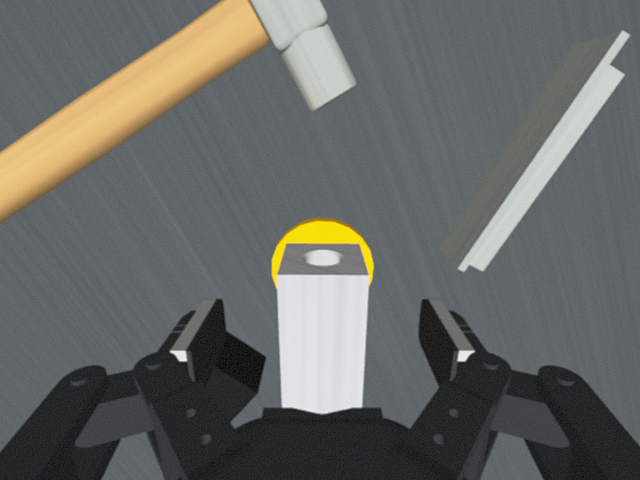

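View pics/d2.png

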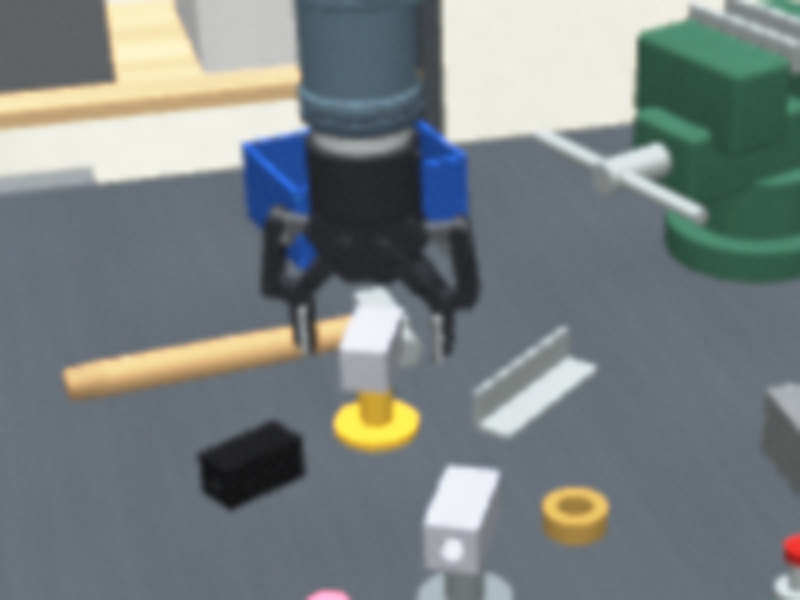

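The hole shows clearly at (322,258) in the +y end, which is tool −y, and the spacer sits centred between the fingers. Closing and lifting.

Call:
{"method": "move_arm", "body": {
  "rows": "0 0 0 0 0 0 0; 0 0 0 0 0 0 0; 0 0 0 0 0 0 0; 0 0 0 0 0 0 0; 0 0 0 0 0 0 0; 0 0 0 0 0 0 0; 0 0 0 0 0 0 0; 0 0 0 0 0 0 0; 0 0 -1.5 0 0 0 0; 0 0 -4 0 0 0 0; 0 0 -4 0 0 0 0; 0 0 -4 0 0 0 0; 0 0 -4 0 0 0 0; 0 0 0 0 0 0 0"
}}

```text
time_s: 5.4
eef_pos: [0.4893, 0.2958, 0.3008]
eef_rot: [-0.003, 0.978, -0.208, 0.005]
wrist_force: [0.9, 0.6, -1.9]
opening: 0.362
```

Run:
```python
from plan import *
c=cam('wrist','w3');print(ctrl.get_obs()['opening'],cur(),ctrl.get_obs()['q'])
# plan to pre-pose: horizontal, phi=30, up=-1, held at pinch under pin, 0.2 high -> away from gauge
ph=np.radians(25);d=np.array([np.cos(ph),np.sin(ph),0])
R1=Rtool(ph,-1);pin=np.array([.5465,-.253,0])
p0,R0=cur()
print("rel angle",np.degrees(np.linalg.norm(Ro.from_matrix(R0.T@R1).as_rotvec())))
plan(np.array([.45,-.05,.27])-.054*d,R1,0)
```

```text
0.3665345913259888 (array([0.48810579, 0.29533307, 0.29733908]), array([[ 0.91304028, -0.40781577,  0.0066146 ],
       [-0.40783739, -0.91305173,  0.00227896],
       [ 0.00511007, -0.00477847, -0.99997553]])) [ 3.36162761e-01  1.72916167e-01  1.62972786e+00 -3.14278386e-05
  1.33195245e+00  7.56247977e-01]
rel angle 96.6835115547932
13 rows:
0.54 2.86 0.20 6.57 2.45 2.47 0.00; 0.66 2.84 -0.10 6.57 2.45 2.47 0.00; 0.80 2.78 -0.39 6.57 2.45 2.47 0.00; 0.94 2.68 -0.67 6.57 2.45 2.47 0.00; 1.08 2.55 -0.93 6.57 2.45 2.47 0.00; 1.23 2.38 -1.16 6.57 2.45 2.47 0.00; 1.39 2.17 -1.37 6.57 2.45 2.47 0.00; 1.54 1.94 -1.54 6.57 2.45 2.47 0.00; 1.69 1.69 -1.68 6.57 2.45 2.47 0.00; 1.83 1.41 -1.78 6.57 2.45 2.47 0.00; 1.96 1.12 -1.85 6.57 2.45 2.47 0.00; 2.08 0.82 -1.87 6.57 2.45 2.47 0.00; 2.19 0.52 -1.86 6.57 2.45 2.47 0.00
```

View pics/w3.png

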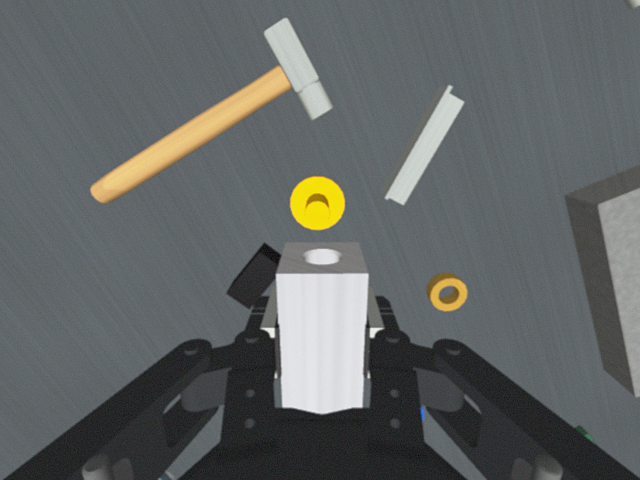

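Run:
```python
from plan import *
ph=np.radians(60);d=np.array([np.cos(ph),np.sin(ph),0])
R1=Rtool(ph,-1)
plan(np.array([.50,.03,.28])-.054*d,R1,0,wmax=6.5)
```

```text
14 rows:
0.81 2.08 0.12 6.40 0.32 0.35 0.00; 0.82 2.08 -0.11 6.40 0.32 0.35 0.00; 0.84 2.05 -0.34 6.40 0.32 0.35 0.00; 0.85 1.99 -0.56 6.40 0.32 0.35 0.00; 0.87 1.91 -0.77 6.40 0.32 0.35 0.00; 0.88 1.81 -0.97 6.40 0.32 0.35 0.00; 0.90 1.68 -1.16 6.40 0.32 0.35 0.00; 0.92 1.54 -1.34 6.40 0.32 0.35 0.00; 0.93 1.37 -1.50 6.40 0.32 0.35 0.00; 0.95 1.19 -1.63 6.40 0.32 0.35 0.00; 0.97 1.00 -1.75 6.40 0.32 0.35 0.00; 0.98 0.79 -1.85 6.40 0.32 0.35 0.00; 1.00 0.57 -1.92 6.40 0.32 0.35 0.00; 1.01 0.35 -1.96 6.40 0.32 0.35 0.00
```

Call:
{"method": "move_arm", "body": {
  "rows": "0.81 2.08 0.12 6.4 0.32 0.35 0; 0.82 2.08 -0.11 6.4 0.32 0.35 0; 0.84 2.05 -0.34 6.4 0.32 0.35 0; 0.85 1.99 -0.56 6.4 0.32 0.35 0; 0.87 1.91 -0.77 6.4 0.32 0.35 0; 0.88 1.81 -0.97 6.4 0.32 0.35 0; 0.9 1.68 -1.16 6.4 0.32 0.35 0; 0.92 1.54 -1.34 6.4 0.32 0.35 0; 0.93 1.37 -1.5 6.4 0.32 0.35 0; 0.95 1.19 -1.63 6.4 0.32 0.35 0; 0.97 1 -1.75 6.4 0.32 0.35 0; 0.98 0.79 -1.85 6.4 0.32 0.35 0; 1 0.57 -1.92 6.4 0.32 0.35 0; 1.01 0.35 -1.96 6.4 0.32 0.35 0; 0 0 0 0 0 0 0"
}}

```text
time_s: 6.95
eef_pos: [0.4712, -0.0192, 0.274]
eef_rot: [0.683, -0.682, 0.189, -0.18]
wrist_force: [-0.3, 0.6, -1.8]
opening: 0.368
```

Run:
```python
from plan import *
np.set_printoptions(precision=3,suppress=True)
o=ctrl.get_obs();print(o["q"],o["opening"]);print(cur())
cam("scene","s4");cam("side","d4")
```

```text
[-0.875  0.331  2.129  1.296  1.785 -0.907] 0.3679982711999659
(array([ 0.471, -0.019,  0.274]), array([[ 0.863, -0.012,  0.504],
       [-0.504,  0.004,  0.863],
       [-0.012, -1.   , -0.002]]))
```

View pics/s4.png

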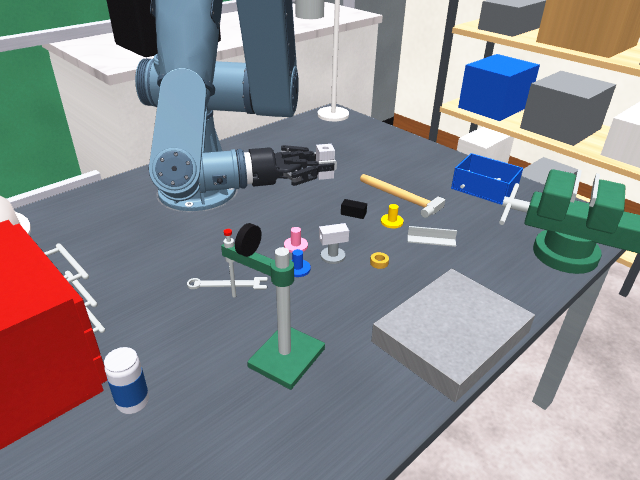

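View pics/d4.png

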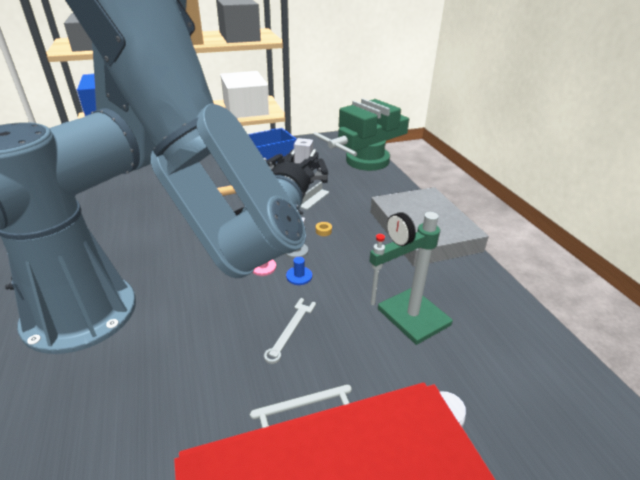

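Run:
```python
from plan import *
np.set_printoptions(precision=3,suppress=True)
p,R=cur();q=ctrl.get_obs()["q"];print(q,wrist(R,q[0],q[1]+q[2]))
# samples: q, tcp. fit planar kin with wrist centre = tcp - L*z ; radial offset
S=[([1.12265698,.181524393,1.60801423,0,1.3538,-.206],[.1375,.5579,.30299],[0,0,-1]),
([.331673722,.198584323,1.65757989,0,1.285,.689],[.48765,.29224,.2698],[.001,-.00085,-1]),
([.336162761,.172916167,1.62972786,0,1.332,.756],[.48810579,.29533307,.29733908],[.0066,.0023,-1]),
(list(q),list(p),R[:,2])]
from scipy.optimize import least_squares
def wc(q,v):
    d1,a1,L2,L3,a3,dy,L=v
    P=q[1]+q[2]
    r=a1+L2*np.sin(q[1])+L3*np.sin(P)+a3*np.cos(P); z=d1+L2*np.cos(q[1])+L3*np.cos(P)-a3*np.sin(P)
    return np.array([r*np.cos(q[0])-dy*np.sin(q[0]),r*np.sin(q[0])+dy*np.cos(q[0]),z])
def res(v):
    e=[]
    for q,t,z in S: e+=list((wc(q,v)+v[6]*np.array(z)-np.array(t))*1000)
    return np.array(e+list((v-np.array([.3,0,.45,.45,0,0,.25]))*3))
r=least_squares(res,[.3,0,.45,.45,0,0,.25]);print(r.x,res(r.x)[:12])
```

```text
[-0.871  0.324  2.13   1.295  1.783 -0.905] (np.float64(1.295155029540437), np.float64(1.7827392749772206), np.float64(-0.904732219598841))
[0.321 0.002 0.428 0.514 0.083 0.118 0.246] [ 0.111  0.197 -0.008 -0.167 -0.062  0.043 -0.063 -0.021 -0.026  0.026
 -0.004 -0.009]
```

Run:
```python
from plan import *
for n in("scene","side"):
    c=cam(n)
    for ph,col in((0,(0,0,255)),(25,(0,255,0)),(45,(255,0,255)),(60,(255,255,0))):
        a=np.radians(ph);w=np.array([.546,-.253,.1])-.3*np.array([np.cos(a),np.sin(a),0])
        th=np.linspace(0,6.28,40)
        ring=np.stack([w[0]+.065*np.cos(th),w[1]+.065*np.sin(th),0*th],1)
        cv2.polylines(c["img"],[proj(c,ring).astype(np.int32)],True,col,1)
        cv2.polylines(c["img"],[proj(c,ring+[0,0,.165]).astype(np.int32)],True,col,1)
    cv2.imwrite(f"pics/{n}5.png",c["img"])
```

```text
(no output)
```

View pics/scene5.png

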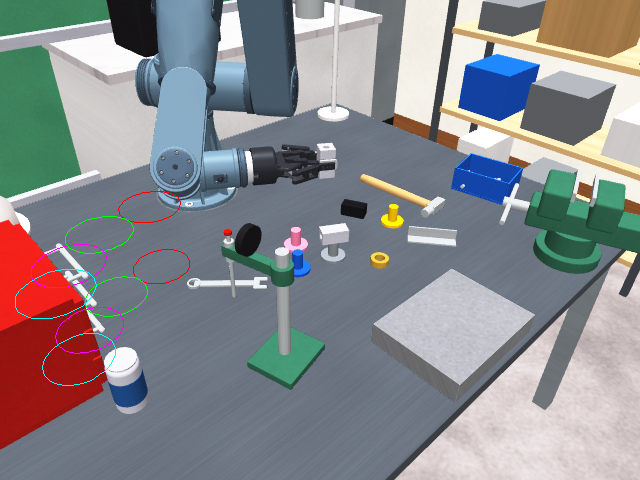

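View pics/side5.png

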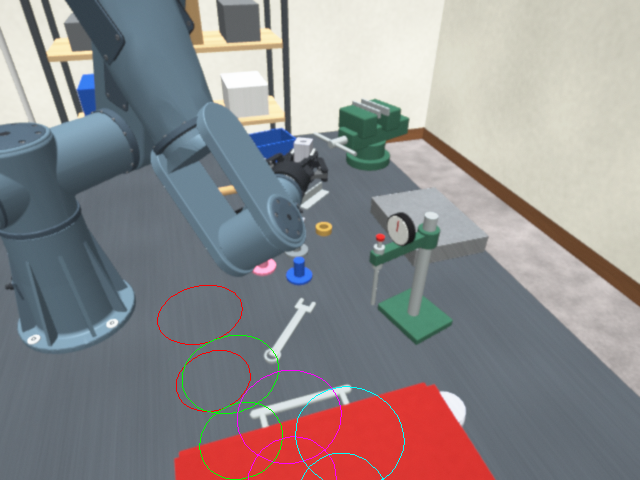

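Run:
```python
from plan import *
s=cam("scene");d=cam("side");crop(s,0,200,160,440,3.0,"s6");crop(d,170,370,500,480,2.4,"d6")
```

```text
(no output)
```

View pics/s6.png

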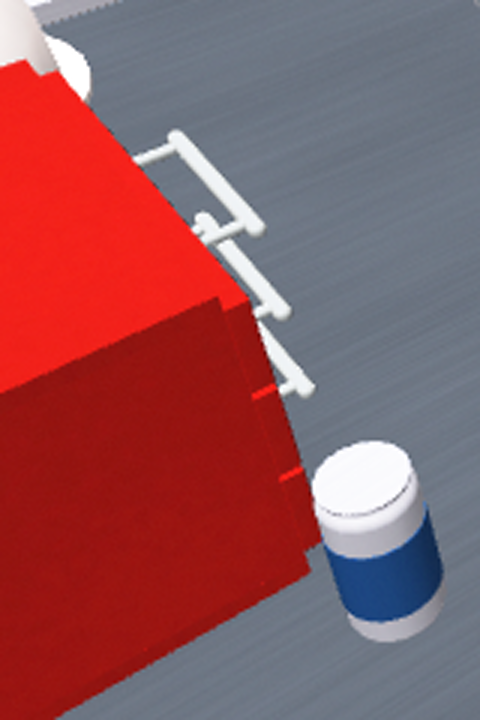

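View pics/d6.png

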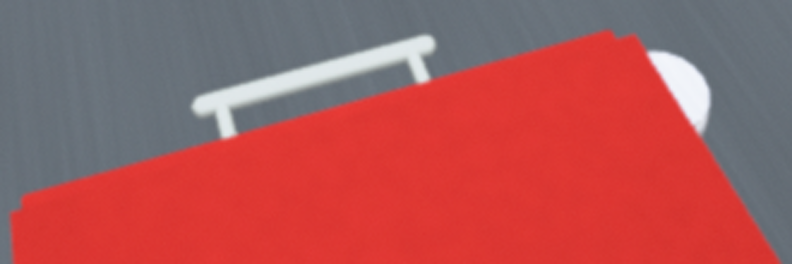

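Run:
```python
from plan import *
np.set_printoptions(precision=3,suppress=True)
s=cam("scene");d=cam("side")
print(tri(s,(177/3,200+137/3),d,(170+200/2.4,370+105/2.4)))
print(tri(s,(258/3,200+228/3),d,(170+430/2.4,370+44/2.4)))
p,R=cur();v=np.array([0.321,0.002,0.428,0.514,0.083,0.118,0.246])
from scipy.optimize import least_squares
def wc(q):
    d1,a1,L2,L3,a3,dy,L=v;P=q[1]+q[2]
    r=a1+L2*np.sin(q[1])+L3*np.sin(P)+a3*np.cos(P); z=d1+L2*np.cos(q[1])+L3*np.cos(P)-a3*np.sin(P)
    return np.array([r*np.cos(q[0])-dy*np.sin(q[0]),r*np.sin(q[0])+dy*np.cos(q[0]),z])
for ph in(0,10,20,30):
  for zz in(.1,.07,.2):
    a=np.radians(ph);w=np.array([.546,-.253,zz])-.3*np.array([np.cos(a),np.sin(a),0])
    r=least_squares(lambda q:(wc(q)-w)*100,[-1,.2,2.2],bounds=([-2.99,-.89,.3],[2.99,2.07,2.58]));q=r.x
    print(ph,zz,w,q,r.cost,wrist(Rtool(a,-1),q[0],q[1]+q[2]),wrist(Rtool(a,1),q[0],q[1]+q[2])[2])
```

```text
(array([ 0.289, -0.463,  0.183]), [np.float64(0.0012732472442208763), np.float64(0.0012732472442209578)])
(array([ 0.412, -0.464,  0.184]), [np.float64(0.0018370316670966703), np.float64(0.0018370316670967672)])
0 0.1 [ 0.246 -0.253  0.1  ] [-1.14   0.797  2.138] 5.90721232542453e-26 (np.float64(1.9930841957268122), np.float64(1.4849370977726664), np.float64(-1.3822116467325578)) 1.759381006857235
0 0.07 [ 0.246 -0.253  0.07 ] [-1.14   0.889  2.096] 6.503426406464872e-23 (np.float64(1.9965571796559054), np.float64(1.5056625516327558), np.float64(-1.428246736240675)) 1.713345917349118
0 0.2 [ 0.246 -0.253  0.2  ] [-1.14   0.471  2.246] 2.311115933264683e-29 (np.float64(1.9669106650265125), np.float64(1.3977823279816954), np.float64(-1.1803043922371936)) 1.9612882613525997
10 0.1 [ 0.251 -0.305  0.1  ] [-1.187  0.809  2.047] 5.691912616941481e-24 (np.float64(1.7720400585193383), np.float64(1.5121654214277125), np.float64(-1.2910918070755013)) 1.8505008465142918
10 0.07 [ 0.251 -0.305  0.07 ] [-1.187  0.894  2.008] 3.049170929812276e-21 (np.float64(1.774503842979704), np.float64(1.52153
[... 705 characters left out ...]
55757e-28 (np.float64(1.5879473617983653), np.float64(1.5603871297726974), np.float64(-1.0253602735682503)) 2.1162323800215432
30 0.1 [ 0.286 -0.403  0.1  ] [-1.194  0.867  1.819] 3.036083188134275e-21 (np.float64(1.4384907869653834), np.float64(1.635387963569726), np.float64(-1.1192115064848696)) 2.022381147104923
30 0.07 [ 0.286 -0.403  0.07 ] [-1.194  0.94   1.785] 1.6948183510607676e-28 (np.float64(1.4361154251519404), np.float64(1.630251480608832), np.float64(-1.157529110720952)) 1.9840635428688405
30 0.2 [ 0.286 -0.403  0.2  ] [-1.194  0.625  1.904] 1.5407439555097887e-29 (np.float64(1.4501359997658625), np.float64(1.655224905159926), np.float64(-0.9631001687605965)) 2.1784924848291967
```

Run:
```python
from plan import *
p,R=cur();w=p-.246*R[:,2];print(w)
q=ctrl.get_obs()["q"];ax=(Rz(q[0])@Ry(q[1]+q[2])@Rz(q[3]))[:,1];print("j5 axis",ax)
for n in("scene","side"):
    c=cam(n)
    e1=R[:,2];e2=np.cross(ax,e1)
    for off,col in((-.06,(0,0,255)),(0,(0,255,0)),(.06,(255,0,255))):
        th=np.linspace(0,6.28,60)
        ring=w+off*ax+.055*(np.cos(th)[:,None]*e1+np.sin(th)[:,None]*e2)
        cv2.polylines(c["img"],[proj(c,ring).astype(np.int32)],True,col,1)
    u=proj(c,w)[0].astype(int);crop(c,max(u[0]-90,0),max(u[1]-90,0),u[0]+110,u[1]+70,4,n+"7")
```

```text
[ 0.34866764 -0.22964572  0.27929375]
j5 axis [ 0.68491979 -0.39001763  0.61544384]
```

View pics/scene7.png

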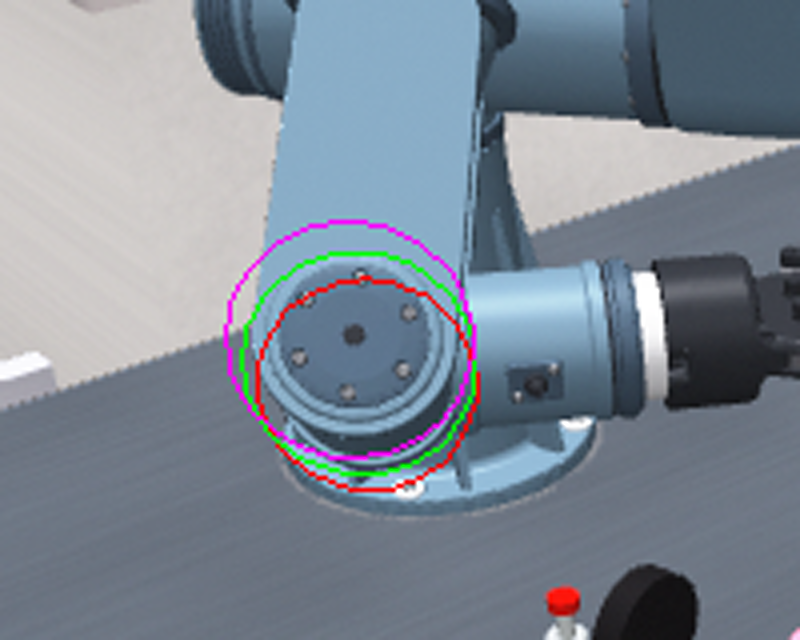

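View pics/side7.png

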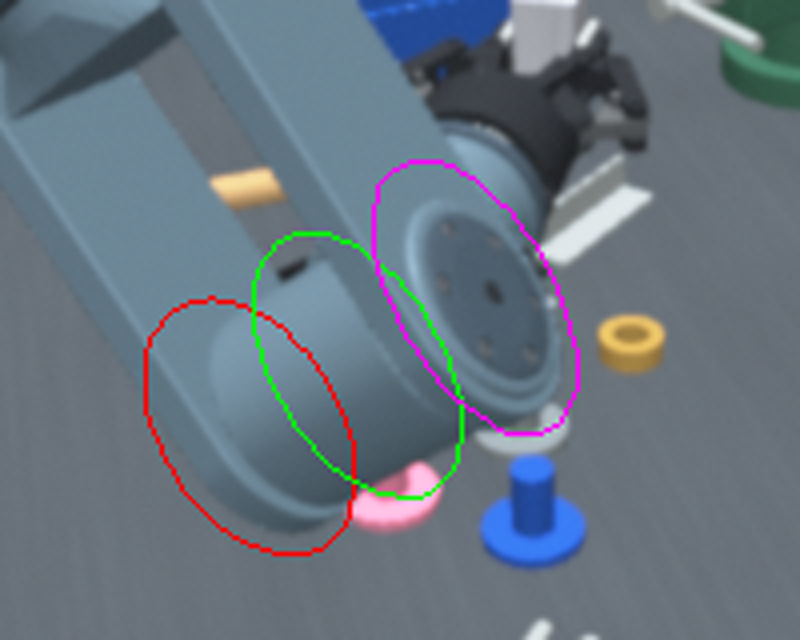

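```bash
cat >> plan.py <<'E'
PIN=np.array([.546,-.2535,0])
def Rt(phi,tilt): # deg; hole (tool -y) up, tool z pitched down by tilt
    a,t=np.radians(phi),np.radians(tilt)
    z=np.array([np.cos(a)*np.cos(t),np.sin(a)*np.cos(t),-np.sin(t)]);u=np.array([np.cos(a)*np.sin(t),np.sin(a)*np.sin(t),np.cos(t)])
    return np.stack([np.cross(-u,z),-u,z],1)
OFF=np.array([0,0,.0527])
def tcp_for(center,R): return np.array(center)-R@OFF
E
python3 - <<'E'
from plan import *
R1=Rt(10,8);d=np.array([np.cos(.1745),np.sin(.1745),0])
plan(tcp_for(PIN-.075*d+[0,0,.2],R1),R1,0,n=11)
s=cam("scene")
print([onplane(s,u,.005) for u in((190,284),(266,283))])
E
```

```text
11 rows:
0.78 0.65 -2.26 -0.64 4.54 0.32 0.00; 0.96 0.67 -2.19 -0.64 4.54 0.32 0.00; 1.13 0.69 -2.10 -0.64 4.54 0.32 0.00; 1.30 0.70 -1.99 -0.64 4.54 0.32 0.00; 1.45 0.72 -1.88 -0.64 4.54 0.32 0.00; 1.60 0.73 -1.75 -0.64 4.54 0.32 0.00; 1.74 0.74 -1.61 -0.64 4.54 0.32 0.00; 1.86 0.75 -1.46 -0.64 4.54 0.32 0.00; 1.98 0.75 -1.30 -0.64 4.54 0.32 0.00; 2.08 0.75 -1.13 -0.64 4.54 0.32 0.00; 2.16 0.75 -0.95 -0.64 4.54 0.32 0.00
[array([ 0.35234321, -0.24187844,  0.005     ]), array([ 0.46341742, -0.11311239,  0.005     ])]
```

Call:
{"method": "move_arm", "body": {
  "rows": "0.78 0.65 -2.26 -0.64 4.54 0.32 0; 0.96 0.67 -2.19 -0.64 4.54 0.32 0; 1.13 0.69 -2.1 -0.64 4.54 0.32 0; 1.3 0.7 -1.99 -0.64 4.54 0.32 0; 1.45 0.72 -1.88 -0.64 4.54 0.32 0; 1.6 0.73 -1.75 -0.64 4.54 0.32 0; 1.74 0.74 -1.61 -0.64 4.54 0.32 0; 1.86 0.75 -1.46 -0.64 4.54 0.32 0; 1.98 0.75 -1.3 -0.64 4.54 0.32 0; 2.08 0.75 -1.13 -0.64 4.54 0.32 0; 2.16 0.75 -0.95 -0.64 4.54 0.32 0; 0 0 0 0 0 0 0; 0 0 0 0 0 0 0"
}}

```text
time_s: 8.8
eef_pos: [0.4202, -0.2756, 0.2067]
eef_rot: [-0.503, 0.578, -0.486, 0.421]
wrist_force: [0.1, 0.3, -1.2]
opening: 0.366
```

Run:
```python
from plan import *
np.set_printoptions(precision=3,suppress=True)
o=ctrl.get_obs();print(o["q"],o["wrist_force"],o["opening"]);p,R=cur();print(p,R,"centre",p+R@OFF)
cam("scene","s8");cam("side","d8")
R1=Rt(10,8);d=np.array([np.cos(.1745),np.sin(.1745),0])
plan(tcp_for(PIN-.075*d+[0,0,.056],R1),R1,0)
```

```text
[-1.384  0.352  2.242  1.508  1.445 -1.016] [ 0.086  0.309 -1.181] 0.36585029831437615
[ 0.42  -0.276  0.207] [[ 0.173 -0.138  0.975]
 [-0.985 -0.022  0.172]
 [-0.002 -0.99  -0.139]] centre [ 0.472 -0.267  0.199]
4 rows:
0.02 3.55 0.51 0.00 0.01 -0.03 0.00; 0.02 3.55 0.51 0.00 0.01 -0.03 0.00; 0.01 3.55 0.51 0.00 0.01 -0.03 0.00; 0.01 3.55 0.51 0.00 0.01 -0.03 0.00
```

View pics/s8.png

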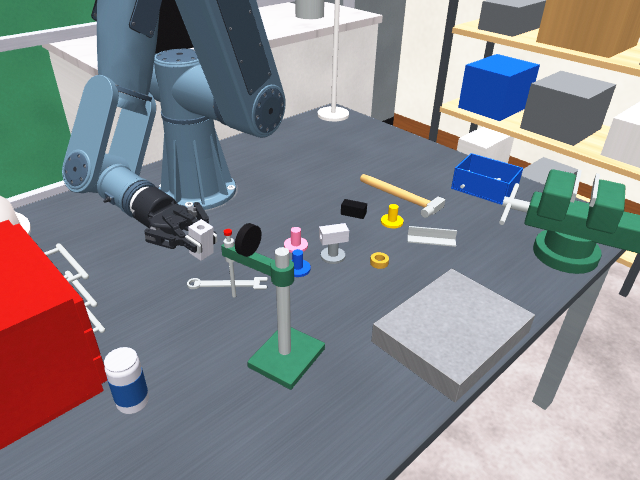

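View pics/d8.png

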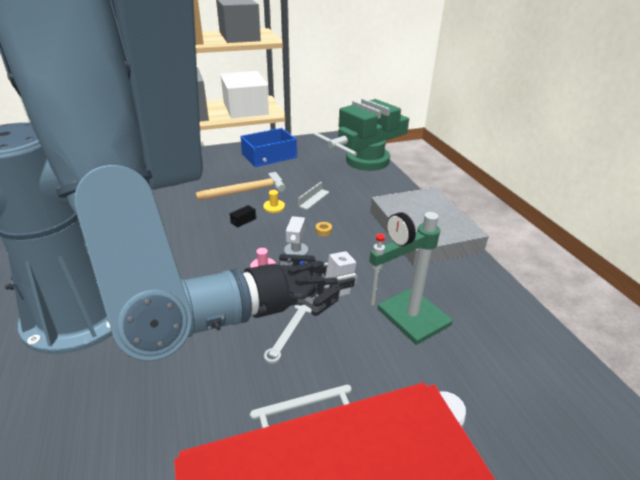

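Call:
{"method": "move_arm", "body": {
  "rows": "0.02 3.5 0.5 0 0 0 0; 0.02 3.5 0.5 0 0 0 0; 0.01 3.5 0.5 0 0 0 0; 0.01 3.4 0.49 0 0 0 0; 0 0 0 0 0 0 0; 0 0 0 0 0 0 0"
}}

```text
time_s: 9.5
eef_pos: [0.4208, -0.2755, 0.0664]
eef_rot: [-0.504, 0.577, -0.486, 0.421]
wrist_force: [-0.0, -0.5, -1.2]
opening: 0.362
```

Run:
```python
from plan import *
np.set_printoptions(precision=4,suppress=True)
o=ctrl.get_obs();print(o["q"],o["wrist_force"]);p,R=cur();print(p,"centre",p+R@OFF,"mouth",p+R@(OFF+[0,-.032,0]))
s=cam("scene");d=cam("side","d9")
crop(s,160,200,310,330,5,"s9c");crop(d,280,210,430,350,5,"d9c")
for c,n in((s,"scene"),(d,"side")):
    print(n,"proj mouth",proj(c,p+R@(OFF+[0,-.032,0])),"pin",proj(c,PIN+[0,0,.1]))
```

```text
[-1.3822  0.7929  2.1189  1.5523  1.4326 -1.3344] [-0.0488 -0.5169 -1.1657]
[ 0.4208 -0.2755  0.0664] centre [ 0.4722 -0.2664  0.0591] mouth [ 0.4766 -0.2658  0.0908]
scene proj mouth [[208.0109 286.047 ]] pin [[233.3229 297.1326]]
side proj mouth [[339.157  320.1127]] pin [[372.6352 303.7551]]
```

View pics/s9c.png

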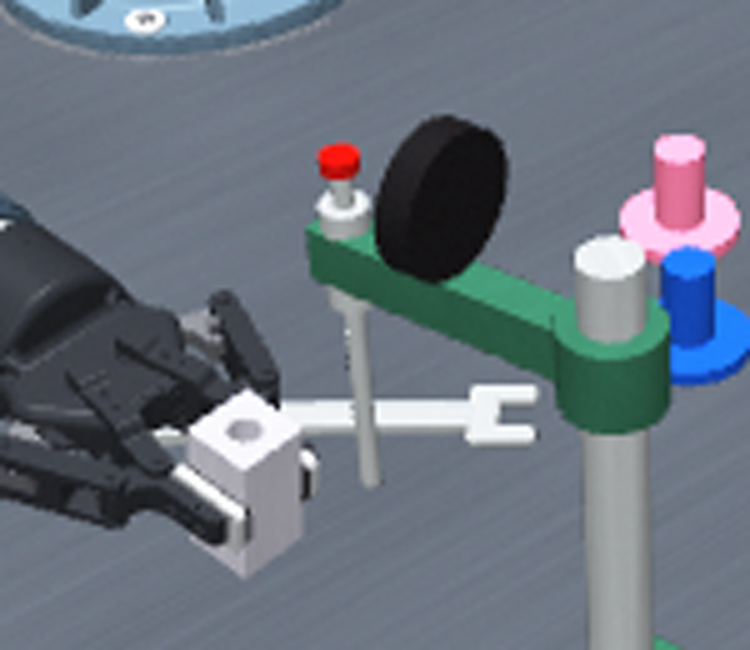

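View pics/d9c.png

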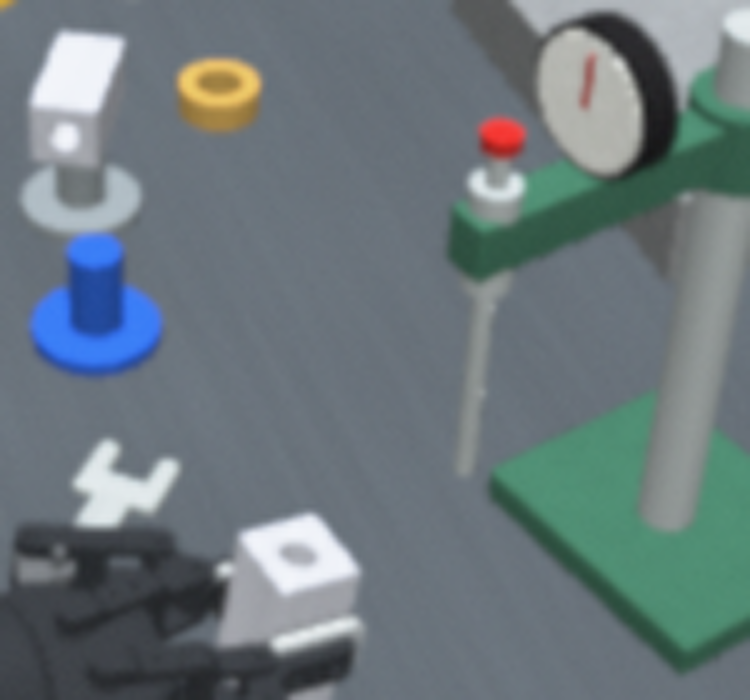

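View pics/d9.png

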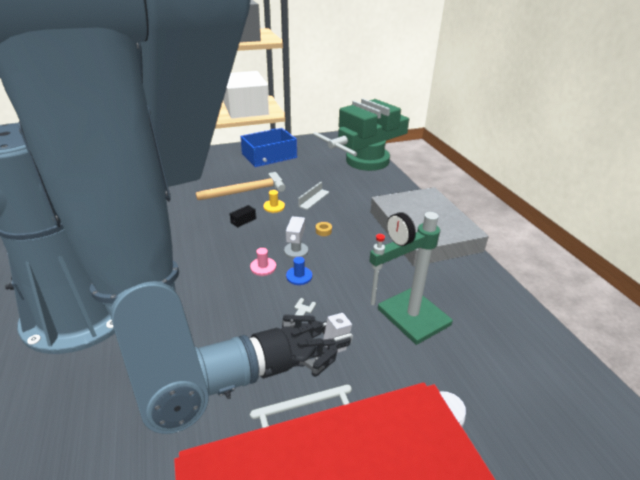

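Run:
```python
from plan import *
p,R=cur();m=p+R@(OFF+[0,-.032,0])
plan(p+np.array([.546,-.2535,m[2]])-m,R,0,n=4)
```

```text
4 rows:
-0.03 -0.24 1.75 0.00 0.00 0.00 0.00; -0.03 -0.24 1.75 0.00 0.00 0.00 0.00; -0.03 -0.24 1.75 0.00 0.00 0.00 0.00; -0.03 -0.24 1.75 0.00 0.00 0.00 0.00
```

Call:
{"method": "move_arm", "body": {
  "rows": "-0.03 -0.24 1.75 0 0 0 0; -0.03 -0.24 1.75 0 0 0 0; -0.03 -0.24 1.75 0 0 0 0; -0.03 -0.24 1.75 0 0 0 0; 0 0 0 0 0 0 0; 0 0 0 0 0 0 0; 0 0 0 0 0 0 0"
}}

```text
time_s: 10.3
eef_pos: [0.4897, -0.2634, 0.0671]
eef_rot: [-0.502, 0.578, -0.486, 0.422]
wrist_force: [-0.0, -0.0, -1.9]
opening: 0.369
```

Run:
```python
from plan import *
np.set_printoptions(precision=4,suppress=True)
o=ctrl.get_obs();print(o["wrist_force"]);p,R=cur();m=p+R@(OFF+[0,-.032,0]);print(p,"mouth",m)
s=cam("scene");d=cam("side")
crop(s,190,220,300,330,6,"s10");crop(d,320,230,430,340,6,"d10")
for c,n in((s,"scene"),(d,"side")):
    print(n,"proj mouth",proj(c,m),"pin",proj(c,PIN+[0,0,.1]))
# plan: raise 12 mm mouth, keep tilt
print("raise");plan(p+np.array([.546,-.2535,m[2]+.018])-m,R,0,n=4)
```

```text
[-0.0296 -0.0444 -1.9469]
[ 0.4897 -0.2634  0.0671] mouth [ 0.5455 -0.2537  0.0914]
scene proj mouth [[233.4471 300.4208]] pin [[233.3229 297.1326]]
side proj mouth [[372.0471 307.269 ]] pin [[372.6352 303.7551]]
raise
4 rows:
-0.00 -0.46 -0.05 0.00 -0.01 -0.02 0.00; -0.00 -0.46 -0.05 0.00 -0.01 -0.02 0.00; -0.00 -0.46 -0.05 0.00 -0.01 -0.02 0.00; -0.00 -0.46 -0.05 0.00 -0.01 -0.02 0.00
```

View pics/s10.png

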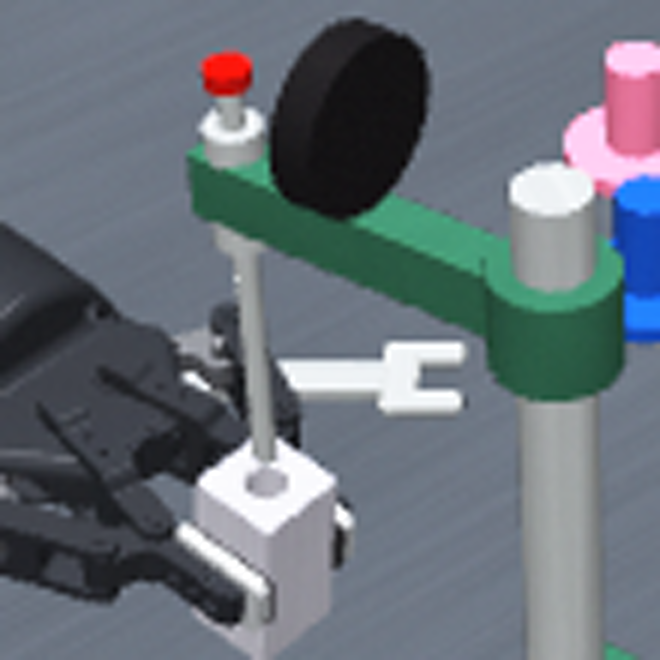

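View pics/d10.png

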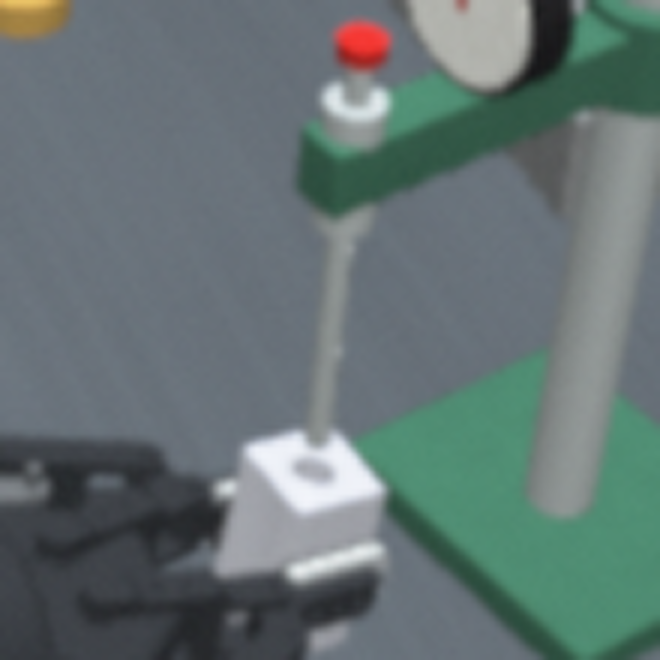

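Run:
```python
from plan import *
R1=Rt(10,4)
plan(np.array([.546,-.2535,.111])-R1@(OFF+[0,-.032,0]),R1,0,n=8)
```

```text
8 rows:
-0.00 -0.21 0.00 0.50 -0.02 -0.01 0.00; -0.00 -0.21 0.00 0.50 -0.02 -0.01 0.00; -0.00 -0.21 0.01 0.50 -0.02 -0.01 0.00; -0.00 -0.21 0.01 0.50 -0.02 -0.01 0.00; -0.00 -0.21 0.01 0.50 -0.02 -0.01 0.00; -0.00 -0.21 0.01 0.50 -0.02 -0.01 0.00; -0.00 -0.21 0.01 0.50 -0.02 -0.01 0.00; -0.00 -0.21 0.02 0.50 -0.02 -0.01 0.00
```

Call:
{"method": "move_arm", "body": {
  "rows": "0 -0.21 0 0.5 0 0 0; 0 -0.21 0 0.5 0 0 0; 0 -0.21 0.01 0.5 0 0 0; 0 -0.21 0.01 0.5 0 0 0; 0 -0.21 0.01 0.5 0 0 0; 0 -0.21 0.01 0.5 0 0 0; 0 -0.21 0.01 0.5 0 0 0; 0 -0.21 0.02 0.5 0 0 0; 0 0 0 0 0 0 0; 0 0 0 0 0 0 0"
}}

```text
time_s: 11.4
eef_pos: [0.4925, -0.2624, 0.0824]
eef_rot: [-0.523, 0.56, -0.471, 0.438]
wrist_force: [0.5, 0.4, -1.8]
opening: 0.372
```

```bash
cat > chk.py <<'E'
from plan import *
import sys
np.set_printoptions(precision=4,suppress=True)
n=sys.argv[1]
o=ctrl.get_obs();print(o["time_s"],"F",o["wrist_force"],"open",o["opening"]);p,R=cur();m=p+R@(OFF+[0,-.032,0]);print(p,"mouth",m,"tilt",np.degrees(np.arcsin(-R[2,2])))
s=cam("scene");d=cam("side")
a=cv2.resize(s["img"][220:330,190:270],None,fx=5,fy=5,interpolation=cv2.INTER_CUBIC);b=cv2.resize(d["img"][225:335,330:410],None,fx=5,fy=5,interpolation=cv2.INTER_CUBIC)
cv2.imwrite(f"pics/{n}.png",np.hstack([a,b[:,:400]]))
E
python3 chk.py c1
python3 - <<'E'
from plan import *
R1=Rt(10,2)
plan(np.array([.546,-.2535,.121])-R1@(OFF+[0,-.032,0]),R1,0,n=5)
E
```

```text
11.4 F [ 0.4775  0.439  -1.8273] open 0.37170636402494195
[ 0.4925 -0.2624  0.0824] mouth [ 0.5465 -0.253   0.1107] tilt 4.02751047089289
5 rows:
0.01 -0.17 -0.00 0.41 -0.01 -0.02 0.00; 0.01 -0.17 -0.00 0.41 -0.01 -0.02 0.00; 0.01 -0.17 0.00 0.41 -0.01 -0.02 0.00; 0.01 -0.17 0.00 0.41 -0.01 -0.02 0.00; 0.01 -0.17 0.00 0.41 -0.01 -0.02 0.00
```

View pics/c1.png

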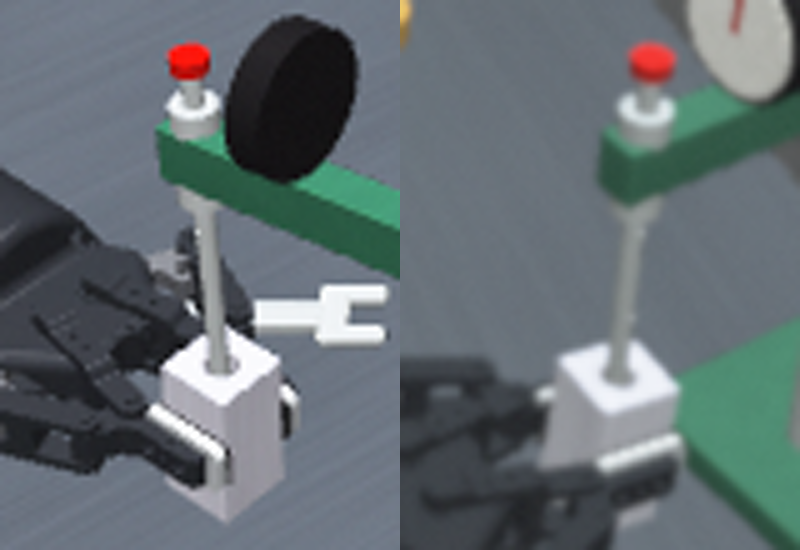

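The pin is inside the hole in both views, at (218,368) and (620,380) in the composite. There is no added force, so it went in freely. Continuing up while straightening.

Call:
{"method": "move_arm", "body": {
  "rows": "0.01 -0.17 0 0.4 0 0 0; 0.01 -0.17 0 0.4 0 0 0; 0.01 -0.17 0 0.4 0 0 0; 0.01 -0.17 0 0.4 0 0 0; 0.01 -0.17 0 0.4 0 0 0; 0 0 0 0 0 0 0; 0 0 0 0 0 0 0"
}}

```text
time_s: 12.2
eef_pos: [0.493, -0.2629, 0.0909]
eef_rot: [-0.532, 0.55, -0.463, 0.446]
wrist_force: [-0.1, 0.4, -2.1]
opening: 0.364
```

```bash
python3 chk.py c2
python3 - <<'E'
from plan import *
R1=Rt(10,1.5)
plan(np.array([.546,-.2535,.1295])-R1@(OFF+[0,-.032,0]),R1,0,n=8)
E
```

```text
12.2 F [-0.065   0.3558 -2.1074] open 0.36393822470309617
[ 0.493  -0.2629  0.0909] mouth [ 0.546  -0.2537  0.121 ] tilt 2.0252064955788427
8 rows:
-0.00 -0.10 0.00 0.07 -0.01 -0.02 0.00; -0.00 -0.10 0.00 0.07 -0.01 -0.02 0.00; -0.00 -0.10 0.00 0.07 -0.01 -0.02 0.00; -0.00 -0.10 0.00 0.07 -0.01 -0.02 0.00; -0.00 -0.10 0.00 0.07 -0.01 -0.02 0.00; -0.00 -0.10 0.00 0.07 -0.01 -0.02 0.00; -0.00 -0.10 0.00 0.07 -0.01 -0.02 0.00; -0.00 -0.10 0.00 0.07 -0.01 -0.02 0.00
```

View pics/c2.png

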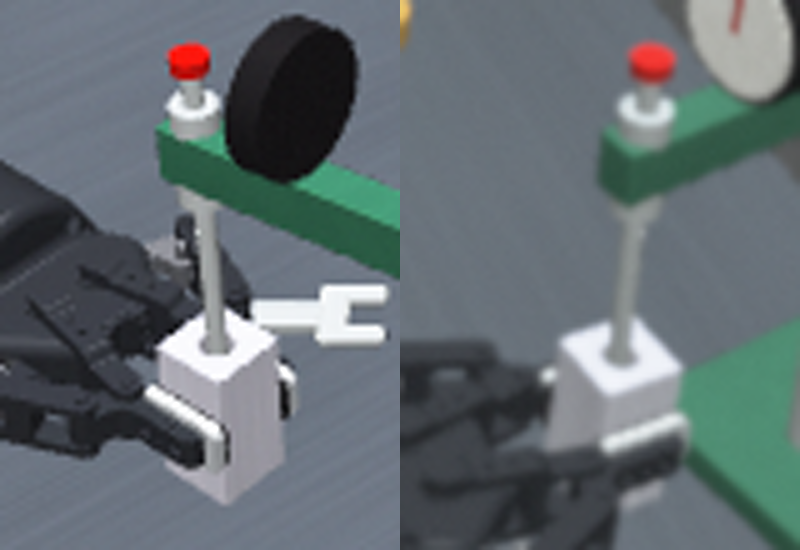

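Pin 21 mm in with no contact yet (21 of 24 mm). I'll push up in small steps, watching force.

Call:
{"method": "move_arm", "body": {
  "rows": "0 -0.1 0 0.07 0 0 0; 0 -0.1 0 0.07 0 0 0; 0 -0.1 0 0.07 0 0 0; 0 -0.1 0 0.07 0 0 0; 0 -0.1 0 0.07 0 0 0; 0 0 0 0 0 0 0; 0 0 0 0 0 0 0"
}}

```text
time_s: 13.0
eef_pos: [0.4931, -0.2628, 0.0956]
eef_rot: [-0.534, 0.549, -0.462, 0.447]
wrist_force: [0.2, -1.0, -6.8]
opening: 0.366
```

```bash
python3 chk.py c3
```

```text
13.0 F [ 0.2409 -0.9916 -6.7942] open 0.3663125987203301
[ 0.4931 -0.2628  0.0956] mouth [ 0.546  -0.2537  0.126 ] tilt 1.7205757229843448
```

View pics/c3.png

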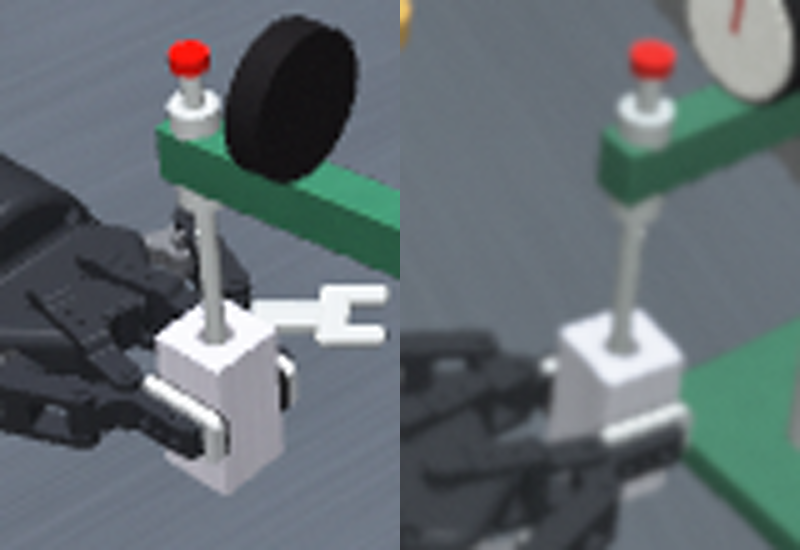

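Call:
{"method": "move_arm", "body": {
  "rows": "0 -0.1 0 0 0 0 0; 0 -0.1 0 0 0 0 0; 0 -0.1 0 0 0 0 0; 0 -0.1 0 0 0 0 0; 0 0 0 0 0 0 0; 0 0 0 0 0 0 0; 0 0 0 0 0 0 0; 0 0 0 0 0 0 0"
}}

```text
time_s: 13.9
eef_pos: [0.4932, -0.2628, 0.0999]
eef_rot: [-0.534, 0.549, -0.462, 0.448]
wrist_force: [-2.7, -1.0, -8.1]
opening: 0.366
```

```bash
python3 chk.py c4
python3 - <<'E'
from plan import *
s=cam("scene","s11");d=cam("side")
# red knob centroid before/after -> lift
def red(c,x0,y0,x1,y1):
    h=cv2.cvtColor(c[y0:y1,x0:x1],cv2.COLOR_BGR2HSV);m=((h[...,0]<8)|(h[...,0]>172))&(h[...,1]>150)&(h[...,2]>90);ys,xs=np.nonzero(m);return xs.mean()+x0,ys.mean()+y0,m.sum()
a=cv2.imread("pics/scene0.png");b=cv2.imread("pics/side0.png")
for c,o,box in((s,a,(215,222,240,242)),(d,b,(365,228,395,245))):
    r0=red(o,*box);r1=red(c["img"],*box);print(r0,r1)
    q=proj(c,[PIN+[0,0,.25],PIN+[0,0,.256]]);print("expected px for 6mm",q[1]-q[0])
for n in("scene","side"):
  for r in ctrl.trace(n,"spacer_b"):
    ys,xs=np.nonzero(r["region"]);print(n,r["confidence"],np.round([xs.mean(),ys.mean()],1))
E
```

```text
13.9 F [-2.6528 -1.0277 -8.1155] open 0.3660417769848586
[ 0.4932 -0.2628  0.0999] mouth [ 0.5461 -0.2536  0.1303] tilt 1.6784350033507345
(np.float64(227.38), np.float64(231.9), np.int64(50)) (np.float64(227.23076923076923), np.float64(228.98076923076923), np.int64(52))
expected px for 6mm [-0.28788052 -2.85434496]
(np.float64(379.9583333333333), np.float64(237.02083333333334), np.int64(48)) (np.float64(380.3191489361702), np.float64(234.19148936170214), np.int64(47))
expected px for 6mm [ 0.34903097 -3.03184581]
scene 0.88 [333.5 233.6]
scene 0.17 [332.8 253.9]
side 0.98 [242.3 215.8]
side 0.97 [295.1 229.4]
side 0.89 [372.3 298.6]
```

View pics/c4.png

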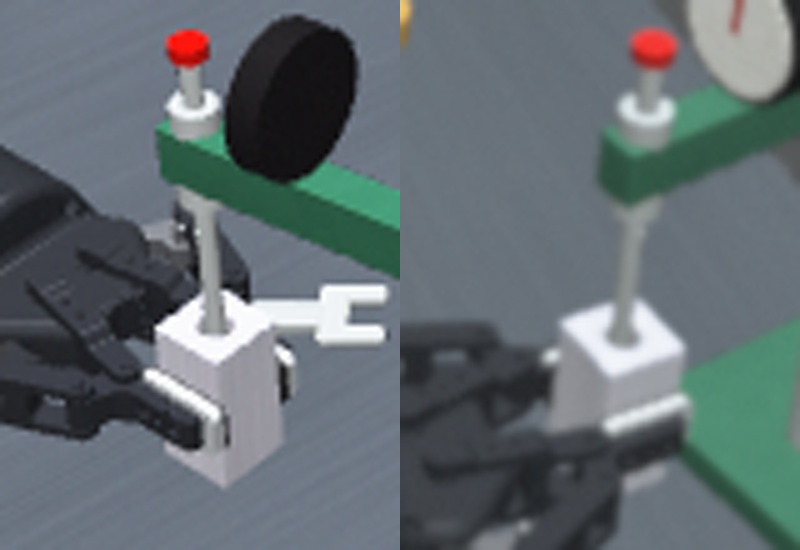

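View pics/s11.png

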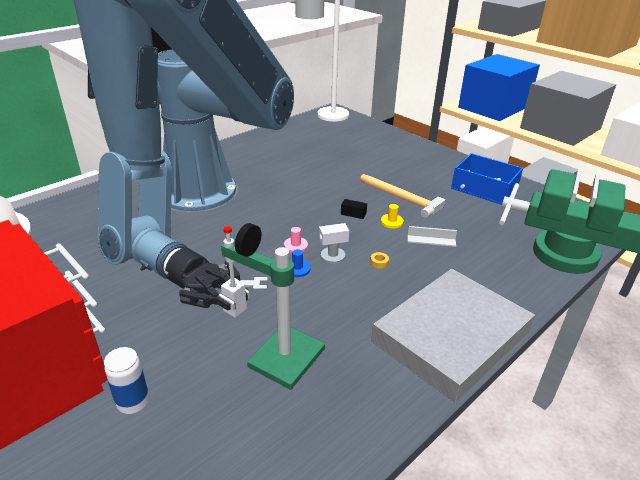

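The knob has risen 2.9 px in the scene view and 2.8 px in the side view, where 6 mm would be 2.85 and 3.03 px. The force rose about 6.2 N, which also fits about 6 mm. The spare and the bystanders look unmoved, so I'm handing in.

```bash
python3 -c "
from bench import ctrl
print(ctrl.hand_in());o=ctrl.get_obs();print(o['time_s'],o['wrist_force'],o['opening'])"
```

```text
the job is handed in; nothing more can be done
None
the job is handed in; nothing more can be done
```

I picked up the spacer from the yellow rest and it is now held hole up on the gauge pin, with the plunger lifted about 6 mm. I handed the job in at about 14 s.

**Finding the hole:** The cameras showed the hole in the far (+y) end. I turned that end up and raised the spacer under the pin. The pin went about 21 mm in with no added force, then touched bottom close to the expected 24 mm. The solid end did not need trying.

**Last checks:**

| Check | Reading |
|---|---|
| Plunger lift from the red knob, scene and side cameras | about 6.1 mm and 5.6 mm |
| Plunger lift from vertical force (about 6.2 N added) | about 6 mm |
| Plunger lift from the tool height | about 6 mm |
| Tilt from upright | 1.7° |
| Gripper opening | 0.366, unchanged since the grasp |

- **Side force:** There was about 2.7 N sideways on the wrist at the end, probably the pin rubbing lightly in the hole.
- **Spare and bystanders:** The spare stayed within about 1 pixel of where it started in both views. The bystanders looked unmoved in the scene picture; I did not measure them.
- **Not checked:** The hand-in gave no verdict, so I have not seen the judged result.

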